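# Side stand down, scooter held upright

## Task

The small kick scooter (its handlebar is off) has keeled over on the bench with its side stand folded up beside the rear wheel. Flip the side stand down until its spring carries it over centre and it sits against its stop, then grip the scooter by the blue head tube and bring it upright, both wheels staying on the bench. Finish while still holding it there, upright and steady with the stand's foot hanging clear of the bench, so that I can measure the gap under the foot; leave the things lying around it alone.

Things in the scene. Friction and masses are not known exactly. Their poses are not given: they have to be found in the camera images.
- scooter: Kick scooter without handlebar, blue frame, 0.9 kg, 550 mm long. Origin on the ground midway between the wheels when upright; x ahead (to the head tube), y to its own left, z up along the frame. At the start x points about to world +y and it is rolled 0.60 rad to its right, away from the robot, on both tyres and the deck's right edge. Stand down and not held, it rests 0.14 rad to its left.
- deck (a point): Centre of the pale wooden deck with a black grip, 240 mm long (x), 130 mm wide (y), 12 mm thick, 48 mm above the ground when upright.
- head_tube (a point): On the axis of the blue head tube above the front wheel, 20 mm under its top: the place to grip. 34 mm thick, leaning back 0.14 rad from the scooter's z towards -x; at (175, 0, 251) mm in the scooter's frame, same axes. Above it only a 37 mm black collar (6 mm high) and a 27 mm bright stub (9 mm). Bare 64 mm down to the lower collar; a 26 mm neck joins it from behind (-x), lower than 45 mm under this point.
- front_hub (a point): Centre of the front wheel, at (200, 0, 75) mm in the scooter's frame: 150 mm across, rolls freely. Tyres 28 mm wide, round in section: sideways the frame rocks over them as over a rod of 14 mm radius and tips either way unless held.
- rear_hub (a point): Centre of the rear wheel, at (-200, 0, 75) mm in the scooter's frame, like the front one. A 36 mm wide blue fender covers it, up to 163 mm.
- stand_pivot (a point): Pivot of the side stand, in a black drum 32 mm across on the left end of the rear axle, at (-200, 50, 88) mm in the scooter's frame. The stand turns about the scooter's y axis.
- stand_foot (a point): Centre of the stand's black foot (15 mm thick) at the end of its 11 mm thick bright leg: 75 mm from the pivot in the plane of the swing, 27 mm farther left. Folded up, the leg points back (-x) and 8 degrees up beside the rear wheel, on the side raised at the start; down, it points down and 22 degrees forward, the foot's centre 18 mm above the bench when upright.
- stand (a joint): Angle of the side stand (rad): 0 folded up at its stop, growing as the leg swings down, then forward, to 2.1 at its stop. A spring pulls it to the nearer stop, over centre at 1.05: 0.15 N m at the stops, nothing at the centre (about 2.5 N on the leg 60 mm from the pivot starts it). Past the centre it snaps down by itself.
- tape_measure: Yellow tape measure, 64 x 89 x 33 mm, a bystander; origin at its underside.
- masking_tape: Roll of cream masking tape lying flat, 90 mm across, 25 mm high, a bystander; origin at its underside.
- screwdriver: Screwdriver with a yellow handle, 183 mm long, a bystander; origin at its underside.
- offcut: Small oak offcut, 45 x 120 x 25 mm, a bystander; origin at its underside.

How it is judged (in metres and radians):
On the way, in this order (a step that is already met when the one before it is completed fails the run):
1. the side stand is flipped down over centre and sits at its stop (value of joint stand above 2 rad), for 0.3 s.
2. the fingers have brought the frame upright (angle between head_tube's own z axis and vertical below 0.08 rad and contact force between the fingers and scooter above 2 N), for 0.3 s.
At the end, for the whole second after the job is handed in: stand down at its stop (over 2.0 rad); frame at rest within 0.08 rad of vertical, both wheels on the bench (hubs under 82 mm); the foot clear (centre over 10 mm up; touching, it is at 7.5 mm); fingers holding with over 2 N, within 70 mm of the grip point on the head tube (all of step 2 and value of joint stand above 2 rad and height (world z) of each of front_hub, rear_hub below 0.082 m and distance between the grasp point and head_tube below 0.07 m and height (world z) of stand_foot above 0.01 m and linear speed of scooter below 0.02 m/s and angular speed of scooter below 0.1 rad/s); the arm keeps its last pose, push and grip.
It fails at once if the tape measure is disturbed (moved over 30 mm) (distance of tape_measure from where it was at the start of the episode above 0.03 m).
It fails at once if the masking tape is disturbed (moved over 30 mm) (distance of masking_tape from where it was at the start of the episode above 0.03 m).
It fails at once if the screwdriver is disturbed (moved over 30 mm) (distance of screwdriver from where it was at the start of the episode above 0.03 m).
It fails at once if the offcut is disturbed (moved over 30 mm) (distance of offcut from where it was at the start of the episode above 0.03 m).
It fails at once if the scooter is lifted off the bench (a hub over 110 mm) (height (world z) of any of front_hub, rear_hub above 0.11 m).
It also fails if it takes over 61 s, if anything falls off the work surface, if the arm or the gripper's body presses on something with over 40 N, if the wrist force passes 120 N, or if a joint passes its speed limit or range.

## Robot

A 6-joint arm with a two-finger parallel gripper is mounted at the origin on a cart in front of the work surface, level with it; the furniture and walls round the work are solid. World frame = base frame: x ahead of the robot, y to its left, z up, the work surface at z = 0. Lengths are in mm, angles in rad, forces in N, time in s.
With the tool pointing down it reaches from about 275 to 750 mm from the base axis. Payload 10.2 kg.
Tool frame: the origin (TCP) lies midway between the tips of the shut fingers; the grasp point (between the pads) lies 19 mm behind it; z points along the fingers, y is the line along which they close (so a half turn about z gives the same grasp; the last joint's range is limited). The gripper opens to 85 mm and grips with 20 to 120 N. Pads are 22 mm wide; open, the fingers measure 114 mm over their backs; the gripper's body (76 mm by 85 mm) begins 54 mm behind the grasp point. The pads swing forward as they close: fully open they stand 13 mm farther back than shut.
Start: joints at [-1.462, 0.313, 1.498, -0, 1.331, -0.223], TCP at [171.004, -496.376, 231.294] pointing down, gripper open.
Joint ranges: [-2.94, 2.94], [-0.97, 2.17], [0.19, 2.56], [-1.23, 4.37], [0.02, 3.11], [-2.88, 2.88]. Speed limits (rad/s): [2.39, 2.39, 3.01, 3.14, 3.14, 3.14].

## Interface

Orientations are given as a unit quaternion [w, x, y, z].
In Python, from rig import ctrl gives the robot as it stands.
- The arm moves only by the tool send_rows, never from a script. Its argument "targets" is a list of rows, each a list of 7 numbers: the closure, from -1 (fully open) to 1 (shut), so that 0 is half open, then the shift along the tool's x, y, z in m, then the turn, a rotation vector about the tool's x, y, z in rad. In form: [[claw, dx, dy, dz, ax, ay, az], ...]. A call has exactly 10 rows; each row shifts and turns the commanded pose from where the row before left it, along the tool's axes as they then stand; what a row does not reach is not made up. A row lasts 1/8 s, in which the tool goes at most 62.5 mm and 10.7 degrees, less where a joint would pass 70% of its speed; a pose out of reach is approached as far as the arm can. A call with a gripper value outside its range is refused whole. The fingers move at their own pace and stop on an object; "squeeze" is the grip in N (left out, the last holds). Time passes only in rows, so rows that do not move let the fingers close, or fill a call up. It gives the time, the measured TCP pose, the force, the opening and the grip force at its end, in the units of the state.
- ctrl.sense(): the state, without advancing time (a new reading comes with each control period).
- ctrl.capture(name): name is "scene" or "side" or "wrist"; returns a dict with "img" (480x640x3 uint8, red, green, blue), "camera_matrix" (3x3 intrinsics, pixels), "k1" (the pictures are not rectified: a ray, as slopes to the right and down, at radius r is drawn at 1 + k1 r^2 times it, then the intrinsics apply), "R" (3x3) and "t" (3): a world point X has camera coordinates R X + t. Camera axes: x right, y down, z forward; pixel columns grow to the right and rows downward; lengths in mm; the calibration is good to about 2 mm. A picture is of the moment at which its call begins. There is no depth.
- ctrl.finish_job(): hands the job in; it is judged then, once.
Trained networks look in a picture, given as the dict that the camera call returned (one of the last four; its "shot" number tells which), for a name from the list of things; names that differ only in an ending like _2 or _b are one class to them, and where a whole thing is asked for, a point or a joint stands for the part that bears it (a point fixed in the world has none). Each returns a list of dicts, best first, with "score" (0 to 1); they miss things now and then, are a little off and sometimes report something else, mostly with a low value. They report only what shows in the picture. A call takes as long as a camera call.
- ctrl.boxes_of(query, picture): "extent" ([left, top, width, height] in pixels, round what is visible of it).
- ctrl.landmark_of(query, picture): "point" ([column, row] in pixels: a listed point, or the origin of a listed thing).
The state is a dict: "time_s": time; "joints": joint angles; "dq": joint speeds; "tau": joint torques, N m; "eef_pos": TCP position; "ee_rot": TCP orientation; "force": force on the tool from outside, world axes, zero at the start; "wrist_torque": the same for the moment, N m; "grip_width": opening from 0.0 (shut) to 1.0 (fully open); "grip_force": force on a finger pad.
Only numpy, scipy, OpenCV 4.12 (cv2) and the standard library are available. Lean on these libraries where they do the work, as an engineer would, in place of code of your own. Each camera call takes 0.05 s, during which the arm holds its last target. There are 200 camera calls.

## Working session

There is one attempt and no reset: what is moved stays moved. The work goes in short steps, Python scripts to look and compute and a tool call to move; the robot and the scene stay as the last step left them, time stands still between calls to the robot, and variables do not carry over. Pictures are saved under pics/ and viewed, at most 10 in all, crops included, and the job is handed in when it is done.

Besides the shell and the picture viewer there is one more tool, called by a JSON object that holds its "name" and its "arguments", one argument or row to a line. send_rows: Moves the arm, as the interface text tells. Its arguments: {"type":"object","properties":{"targets":{"type":"array"},"squeeze":{"type":"number"}},"required":["targets"]}

```bash
ls; mkdir -p pics; cat > h.py <<'E'
import numpy as np, cv2
from scipy.spatial.transform import Rotation as Ro
from scipy.optimize import least_squares
from rig import ctrl
def proj(c,X):
    p=np.atleast_2d(X)@np.array(c["R"]).T+np.array(c["t"]); s=p[:,:2]/p[:,2:]
    s=s*(1+c["k1"]*(s**2).sum(1,keepdims=True)); K=np.array(c["camera_matrix"])
    return s@K[:2,:2].T+K[:2,2]
PTS=dict(deck=(0,0,48),head_tube=(175,0,251),front_hub=(200,0,75),rear_hub=(-200,0,75),stand_pivot=(-200,50,88))
def foot(a): # stand angle -> scooter frame
    th=np.radians(8)-a  # leg direction angle from -x towards +z
    return np.array([-200-75*np.cos(th),77,88+75*np.sin(th)])
def save(c,n,extra=None):
    im=np.ascontiguousarray(c["img"][:,:,::-1])
    for p in ([] if extra is None else extra): cv2.circle(im,tuple(int(v) for v in p),3,(0,0,255),1)
    cv2.imwrite(f"pics/{n}.png",im)
E
python3 - <<'E'
from h import *
print(ctrl.sense())
for n in ("scene","side","wrist"):
    c=ctrl.capture(n); save(c,n+"0")
    print(n,"cam at",(-np.array(c["R"]).T@c["t"]).round())
    for q in list(PTS)+["stand_foot","tape_measure","masking_tape","screwdriver","offcut"]:
        print(q,[(np.round(d["point"]).tolist(),round(d["score"],2)) for d in ctrl.landmark_of(q,c)[:2]])
E
```

```text
pics
{'time_s': 0.0, 'joints': array([-1.46240810e+00,  3.13450717e-01,  1.49844904e+00, -2.46678210e-05,
        1.33100870e+00, -2.23398622e-01]), 'dq': array([ 0.00142089, -0.00022777,  0.00093545, -0.00124148,  0.00026398,
        0.00034203]), 'tau': array([-8.10540787e-04, -4.12263179e+01, -2.59742832e+01, -2.10632629e-04,
        4.15268514e-03,  3.15317031e-06]), 'eef_pos': array([ 170.96365068, -496.10306613,  230.7302143 ]), 'ee_rot': array([-6.57503245e-04,  9.86270516e-01,  1.65136418e-01,  2.58526633e-05]), 'force': array([ 0.25784321, -0.45335765, -1.0622863 ]), 'wrist_torque': array([ 0.03484431, -0.00963386,  0.01518893]), 'grip_force': 0.0, 'grip_width': 0.9991392129574254}
scene cam at [-143. 1153. 1326.]
deck [([337.0, 268.0], 0.93), ([277.0, 257.0], 0.48)]
head_tube [([277.0, 256.0], 0.64)]
front_hub [([349.0, 276.0], 0.59), ([375.0, 198.0], 0.58)]
rear_hub [([353.0, 226.0], 0.91)]
stand_pivot [([361.0, 216.0], 0.78)]
stand_foot [([377.0, 196.0], 0.56), ([338.0, 265.0], 0.27)]
tape_measure []
masking_tape [([245.0, 351.0], 0.92)]
screwdriver [([415.0, 195.0], 0.52)]
offcut [([370.0, 188.0], 0.81), ([287.0, 385.0], 0.34)]
side cam at [  258. -1105.  1024.]
deck [([299.0, 253.0], 0.71)]
head_tube [([305.0, 179.0], 0.76), ([392.0, 366.0], 0.37)]
front_hub [([279.0, 219.0], 0.71)]
rear_hub [([332.0, 288.0], 0.88)]
stand_pivot [([324.0, 276.0], 0.56)]
stand_foot [([332.0, 287.0], 0.48)]
tape_measure [([249.0, 202.0], 0.65), ([296.0, 199.0], 0.38)]
masking_tape [([294.0, 196.0], 0.54)]
screwdriver [([335.0, 392.0], 0.65)]
offcut [([392.0, 366.0], 0.69)]
wrist cam at [ 233. -475.  374.]
deck []
head_tube []
front_hub []
rear_hub []
stand_pivot []
stand_foot []
tape_measure []
masking_tape []
screwdriver []
offcut []
```

```bash
cat >> h.py <<'E'
def pose(p): # x,y,yaw,roll of rod line point
    R=(Ro.from_euler('z',p[2])*Ro.from_euler('x',p[3])).as_matrix()
    o=np.array([p[0],p[1],14])+R@[0,0,-14]
    return R,o
def W(p,X): R,o=pose(p); return np.atleast_2d(X)@R.T+o
def fit(obs,a,p0,rollsig=.05):
    P=dict(PTS,stand_foot=foot(a))
    def f(p):
        r=[(proj(c,W(p,P[q]))[0]-m)*s/3 for c,q,m,s in obs]
        return np.concatenate([np.ravel(r),[(p[3]-p0[3])/rollsig,(p[2]-p0[2])/.3]])
    return least_squares(f,p0,loss='soft_l1',x_scale=[50,50,.1,.1])
def look(names,a,p0,thr=.4,v=True,rollsig=.05):
    obs=[];cs={}
    for n in names:
        c=cs[n]=ctrl.capture(n)
        for q in list(PTS)+["stand_foot"]:
            for d in ctrl.landmark_of(q,c)[:1]:
                if d["score"]>thr: obs.append((c,q,np.array(d["point"]),d["score"]))
    r=fit(obs,a,p0,rollsig); P=dict(PTS,stand_foot=foot(a))
    if v:
        for c,q,m,s in obs: print(q,round(s,2),(proj(c,W(r.x,P[q]))[0]-m).round(1))
    print("pose",r.x.round(3),"cost",round(r.cost,2))
    return r.x,cs
E
python3 - <<'E'
from h import *
p,cs=look(("scene","side"),0,[500,0,1.57,.6])
P=dict(PTS,stand_foot=foot(0))
for q in P: print(q,W(p,P[q])[0].round())
for n in cs:
    c=cs[n];uv=proj(c,W(p,list(P.values())));
    im=c["img"][:,:,::-1].copy()
    for u in uv: cv2.circle(im,tuple(int(round(v)) for v in u),2,(255,0,255),1)
    im=im[130:430,200:500]
    cv2.imwrite(f"pics/{n}1.png",cv2.resize(im,(600,600),interpolation=cv2.INTER_CUBIC))
E
```

```text
deck 0.98 [-0.4 -0.4]
head_tube 0.93 [ 0.3 -0.9]
front_hub 0.58 [0.2 3. ]
rear_hub 0.65 [-1.7 -1.7]
stand_pivot 0.89 [-1.8 -0. ]
stand_foot 0.53 [1.5 2. ]
deck 0.81 [-3.   2.9]
head_tube 0.68 [ 4.8 -4.9]
front_hub 0.41 [-109.5 -147.8]
rear_hub 0.69 [1.3 0.5]
stand_pivot 0.56 [-0.1  2.4]
stand_foot 0.67 [-1.5  1.3]
pose [502.114  25.27    1.739   0.605] cost 35.69
deck [521.  29.  42.]
head_tube [606. 220. 209.]
front_hub [503. 228.  64.]
rear_hub [ 570. -166.   64.]
stand_pivot [ 537. -172.  103.]
stand_foot [ 533. -248.  127.]
```

View pics/scene1.png

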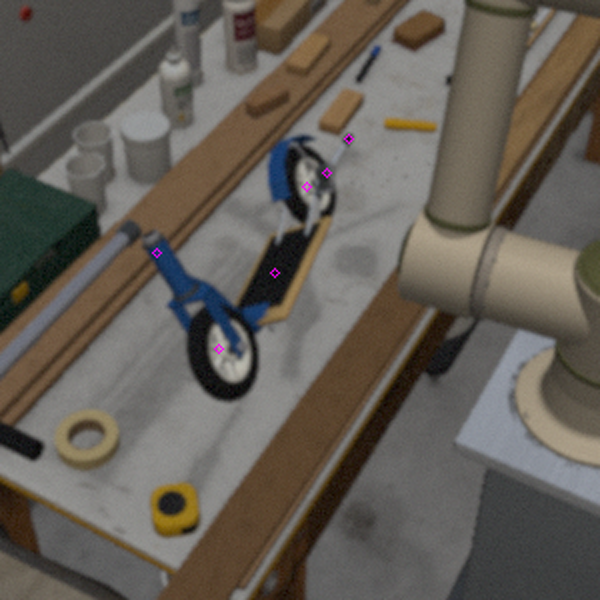

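View pics/side1.png

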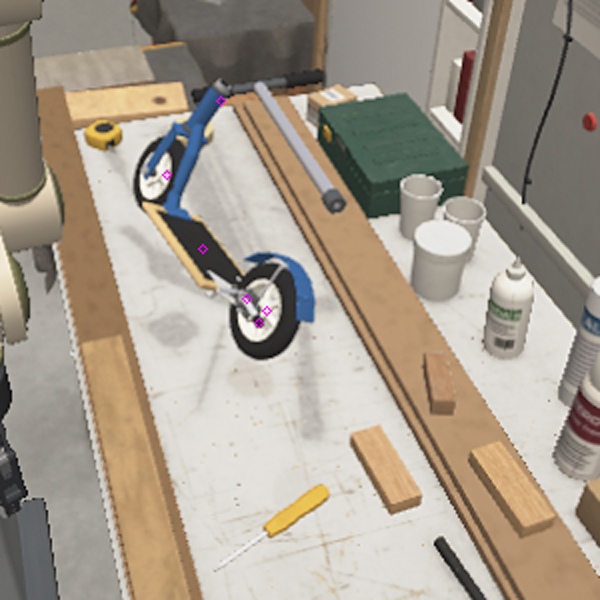

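```bash
cat >> h.py <<'E'
def look2(names,a,p0,n=3,thr=.4,rollsig=.03,out=25):
    obs=[];P=dict(PTS,stand_foot=foot(a))
    for nm in names:
        for k in range(n):
            c=ctrl.capture(nm)
            for q in P:
                for d in ctrl.landmark_of(q,c)[:2]:
                    m=np.array(d["point"])
                    if d["score"]>thr and np.linalg.norm(proj(c,W(p0,P[q]))[0]-m)<out: obs.append((c,nm,q,m,d["score"]))
    r=fit([(o[0],)+o[2:] for o in obs],a,p0,rollsig); p=r.x
    for nm in names:
        for q in P:
            e=[proj(o[0],W(p,P[q]))[0]-o[3] for o in obs if o[1]==nm and o[2]==q]
            if e: print(nm,q,len(e),np.mean(e,0).round(1))
    print("pose",p.round(3)); print({q:W(p,P[q])[0].round().tolist() for q in P})
    return p,obs
E
python3 - <<'E'
from h import *
p,obs=look2(("scene","side"),0,[502,25,1.739,.605])
# triangulate individually
P=dict(PTS,stand_foot=foot(0))
for q in P:
    o=[x for x in obs if x[2]==q]
    r=least_squares(lambda X:np.ravel([proj(x[0],X)[0]-x[3] for x in o]),W(p,P[q])[0],loss='soft_l1')
    print(q,r.x.round(),round(r.cost,1))
E
```

```text
scene deck 3 [0.5 0.9]
scene head_tube 3 [ 2.  -1.3]
scene front_hub 3 [3.  2.1]
scene rear_hub 2 [-0.2 -1.8]
scene stand_pivot 4 [-3.6  5.6]
scene stand_foot 3 [-0.1  2.1]
side deck 3 [-0.4  0.6]
side head_tube 3 [ 2.5 -0.8]
side front_hub 3 [ 2.3 -0.4]
side rear_hub 3 [ 0.6 -0.1]
side stand_pivot 3 [-1.8 -1.1]
side stand_foot 3 [0.3 1.6]
pose [497.365  25.571   1.758   0.612]
{'deck': [517.0, 29.0, 42.0], 'head_tube': [599.0, 223.0, 208.0], 'front_hub': [494.0, 229.0, 64.0], 'rear_hub': [569.0, -164.0, 64.0], 'stand_pivot': [536.0, -171.0, 103.0], 'stand_foot': [534.0, -247.0, 127.0]}
deck [520.  28.  44.] 7.8
head_tube [597. 229. 205.] 8.1
front_hub [497. 227.  67.] 14.3
rear_hub [ 568. -160.   61.] 4.6
stand_pivot [ 537. -181.  107.] 32.9
stand_foot [ 533. -248.  136.] 2.0
```

{"name": "send_rows", "arguments": {
  "targets": [
    [1,0,0,-0.01,0,0,0.164],
    [1,0,0,0,0,0.15,0],
    [1,0,0,0,0,0.15,0],
    [1,0,0,0,0,0.15,0],
    [1,0,0,0,0,0.15,0],
    [1,0,0,0,0,0,0],
    [1,0,0,0,0,0,0],
    [1,0,0,0,0,0,0],
    [1,0,0,0,0,0,0],
    [1,0,0,0,0,0,0]
  ]
}}

```text
time_s: 5.7
eef_pos: [171.3, -496.3, 241.4]
ee_rot: [-0.025, 0.952, 0.08, 0.294]
force: [-0.2, 0.4, -0.1]
grip_width: -0.0
grip_force: 0.0
```

```bash
cat > plan.py <<'E'
from h import *
p=[497.4,25.6,1.758,.612]
def tip(phi,off,rho=62,beyond=14):
    d=np.array([-np.cos(phi),0,-np.sin(phi)]); n=np.array([-np.sin(phi),0,np.cos(phi)])
    X=np.array([-200,50,88])+rho*d+[0,27*rho/75,0]+off*n
    return W(p,X)[0]+beyond*Rt[:,2]
def rot(q): return Ro.from_quat([q[1],q[2],q[3],q[0]]).as_matrix()
s=ctrl.sense(); Rt=rot(s["ee_rot"]); cur=np.array(s["eef_pos"])
print(Rt.round(2)); R,_=pose(p); print((R.T@Rt).round(2))
E
python3 - <<'E'
from plan import *
D=np.radians
pts=[tip(D(-8),70)]+[tip(D(-8),26)]+[tip(D(a),17.5) for a in range(-8,80,8)]
pr=cur
for w in pts: print(w.round(),((w-pr)@Rt).round(1)); pr=w
E
```

```text
[[ 0.81  0.17  0.56]
 [ 0.14 -0.99  0.09]
 [ 0.56  0.   -0.83]]
[[-0.02 -1.   -0.01]
 [-0.35  0.02 -0.94]
 [ 0.94 -0.01 -0.35]]
[ 580. -215.  168.] [ 330.  -208.8  314. ]
[ 556. -226.  133.] [-40.7   6.6  15.4]
[ 552. -228.  126.] [-7.9  1.3  3. ]
[ 547. -232.  119.] [-7.9  3.1  3. ]
[ 543. -234.  112.] [-8.2  1.9  3.1]
[ 538. -236.  104.] [-8.4  0.7  3.2]
[ 533. -236.   97.] [-8.4 -0.6  3.1]
[ 527. -235.   90.] [-8.3 -1.8  3.1]
[ 522. -233.   83.] [-7.9 -3.   2.9]
[ 517. -230.   76.] [-7.5 -4.2  2.7]
[ 512. -225.   70.] [-6.9 -5.2  2.5]
[ 507. -220.   65.] [-6.1 -6.2  2.2]
[ 502. -214.   61.] [-5.3 -7.   1.9]
```

{"name": "send_rows", "arguments": {
  "targets": [
    [1,0.04,-0.025,0,0,0,0],
    [1,0.04,-0.026,0,0,0,0],
    [1,0.04,-0.026,0,0,0,0],
    [1,0.04,-0.026,0,0,0,0],
    [1,0.04,-0.026,0.01,0,0,0],
    [1,0.04,-0.026,0.02,0,0,0],
    [1,0.04,-0.026,0.03,0,0,0],
    [1,0.03,-0.016,0.04,0,0,0],
    [1,0.02,-0.012,0.045,0,0,0],
    [1,0,0,0.045,0,0,0]
  ]
}}

```text
time_s: 6.95
eef_pos: [512.1, -225.5, 270.9]
ee_rot: [-0.024, 0.952, 0.081, 0.295]
force: [0.5, -1.3, -0.3]
grip_width: -0.003
grip_force: 0.0
```

{"name": "send_rows", "arguments": {
  "targets": [
    [1,0,0,0.045,0,0,0],
    [1,0,0,0.045,0,0,0],
    [1,0,0,0.034,0,0,0],
    [1,0,0,0,0,0,0],
    [1,0,0,0,0,0,0],
    [1,0,0,0,0,0,0],
    [1,0,0,0,0,0,0],
    [1,0,0,0,0,0,0],
    [1,0,0,0,0,0,0],
    [1,0,0,0,0,0,0]
  ]
}}

```text
time_s: 8.2
eef_pos: [579.4, -215.3, 168.5]
ee_rot: [-0.025, 0.952, 0.08, 0.294]
force: [0.4, 0.3, 0.4]
grip_width: 0.002
grip_force: 0.0
```

```bash
python3 - <<'E'
from plan import *
print(cur,s["joints"].round(2),s["force"])
w=tip(np.radians(-8),26); print(((w-cur)@Rt).round(1))
ims=[]
for n in ("side","wrist"):
    c=ctrl.capture(n)
    P=dict(PTS,stand_foot=foot(0)); uv=list(proj(c,W(p,list(P.values()))))+list(proj(c,cur))
    im=c["img"][:,:,::-1].copy()
    if n=="wrist":
        for q in ("stand_foot","stand_pivot"): print(q,ctrl.landmark_of(q,c)[:2],proj(c,W(p,P[q])).round())
    if n=="side": im=cv2.resize(im[200:340,260:400],(480,480),interpolation=cv2.INTER_CUBIC)
    else:
        for u in uv:
            if abs(u).max()<2000: cv2.circle(im,tuple(int(v) for v in u),3,(255,0,255),1)
        im=cv2.resize(im,(320,240)); im=cv2.copyMakeBorder(im,0,240,0,0,cv2.BORDER_CONSTANT)
    ims.append(im)
cv2.imwrite("pics/a.png",np.hstack(ims))
E
```

```text
[[ 0.81  0.17  0.56]
 [ 0.14 -0.99  0.09]
 [ 0.56  0.   -0.83]]
[[-0.02 -1.   -0.01]
 [-0.35  0.02 -0.94]
 [ 0.94 -0.01 -0.35]]
[ 579.42699866 -215.25095339  168.4917127 ] [-0.74  0.37  1.72  0.68  0.78  0.23] [0.41344721 0.33279417 0.41877481]
[-40.6   6.5  15.6]
stand_foot [] [[366. 410.]]
stand_pivot [] [[234. 378.]]
```

View pics/a.png

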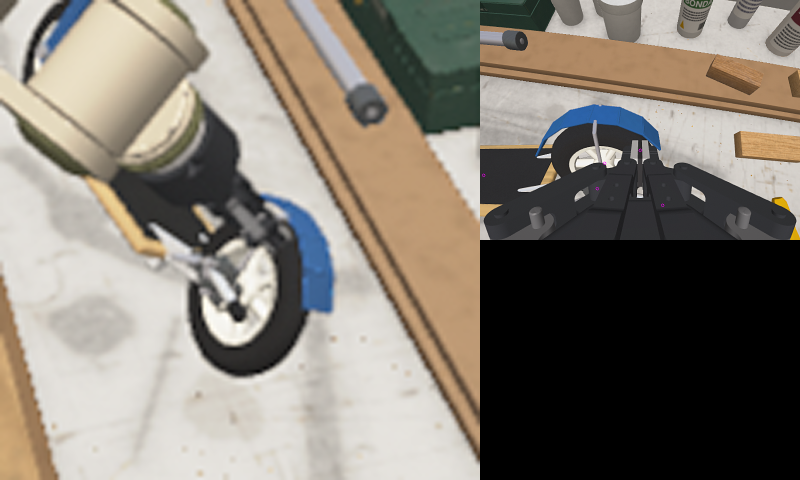

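{"name": "send_rows", "arguments": {
  "targets": [
    [1,-0.01,0.0016,0.004,0,0,0],
    [1,-0.01,0.0016,0.004,0,0,0],
    [1,-0.01,0.0016,0.004,0,0,0],
    [1,-0.01,0.0016,0.004,0,0,0],
    [1,-0.004,0.0006,0.0015,0,0,0],
    [1,-0.004,0.0006,0.0015,0,0,0],
    [1,-0.004,0.0015,0.0015,0,0,0],
    [1,-0.004,0.0015,0.0015,0,0,0],
    [1,0,0,0,0,0,0],
    [1,0,0,0,0,0,0]
  ]
}}

```text
time_s: 9.65
eef_pos: [548.0, -231.3, 118.8]
ee_rot: [-0.025, 0.952, 0.08, 0.295]
force: [1.8, 1.1, 0.7]
grip_width: 0.002
grip_force: 1.1
```

{"name": "send_rows", "arguments": {
  "targets": [
    [1,-0.004,0.001,0.0015,0,0,0],
    [1,-0.004,0.001,0.0015,0,0,0],
    [1,-0.004,0.0003,0.0016,0,0,0],
    [1,-0.004,0.0003,0.0016,0,0,0],
    [1,-0.004,-0.0003,0.0016,0,0,0],
    [1,-0.004,-0.0003,0.0016,0,0,0],
    [1,-0.004,-0.0009,0.0015,0,0,0],
    [1,-0.004,-0.0009,0.0015,0,0,0],
    [1,0,0,0,0,0,0],
    [1,0,0,0,0,0,0]
  ]
}}

```text
time_s: 10.9
eef_pos: [528.8, -234.9, 90.4]
ee_rot: [-0.025, 0.952, 0.08, 0.294]
force: [0.2, 0.1, -0.3]
grip_width: 0.002
grip_force: 0.4
```

```bash
python3 - <<'E'
from plan import *
print(cur,s["joints"].round(2),s["force"])
for a in range(0,80,8): print(a,((tip(np.radians(a),17.5)-cur)@Rt).round(1))
c=ctrl.capture("side");d=ctrl.capture("scene")
for a in (0,.4,.6,.8,2.1): print(a,proj(c,W(p,foot(a))).round(1),proj(d,W(p,foot(a))).round(1))
print(ctrl.landmark_of("stand_foot",c)[:2],ctrl.landmark_of("stand_foot",d)[:2])
im=np.hstack([cv2.resize(k["img"][a:a+120,b:b+120,::-1],(400,400),interpolation=cv2.INTER_CUBIC) for k,a,b in ((c,230,270),(d,140,310))])
cv2.imwrite("pics/b.png",im)
E
```

```text
[[ 0.81  0.17  0.56]
 [ 0.14 -0.99  0.09]
 [ 0.56  0.   -0.83]]
[[-0.02 -1.   -0.01]
 [-0.35  0.02 -0.94]
 [ 0.94 -0.01 -0.35]]
[ 528.8202469  -234.85112805   90.44009341] [-0.84  0.43  1.88  0.87  0.68 -0.1 ] [ 0.20257264  0.08144174 -0.29136099]
0 [ 31.6   0.  -12.8]
8 [23.4  2.  -9.7]
16 [15.1  2.7 -6.5]
24 [ 6.6  2.1 -3.4]
32 [-1.6  0.3 -0.3]
40 [-9.5 -2.7  2.6]
48 [-17.   -6.9   5.3]
56 [-23.9 -12.1   7.8]
64 [-30.  -18.3  10. ]
72 [-35.3 -25.4  11.8]
0 [[329.5 291. ]] [[373.9 198.7]]
0.4 [[323.7 298.7]] [[378.2 205.6]]
0.6 [[320.4 301.3]] [[379.9 209.5]]
0.8 [[316.8 302.9]] [[381.2 213.7]]
2.1 [[299.8 289.8]] [[377.6 234.5]]
[{'point': [319.5, 305.9], 'score': 0.62}] [{'point': [381.7, 209.6], 'score': 0.48}]
```

View pics/b.png

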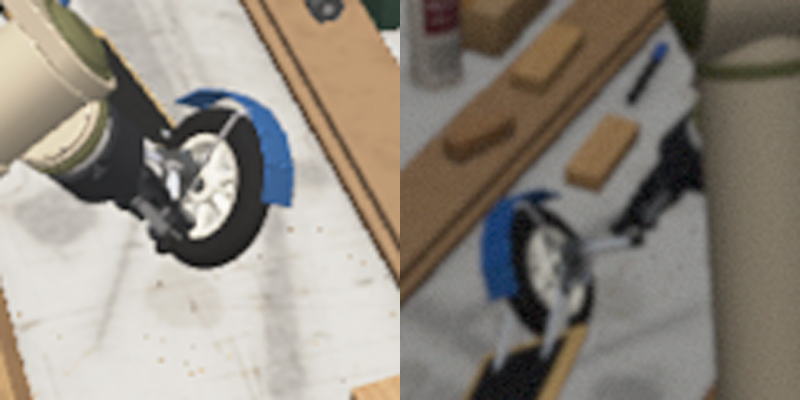

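The closed fingers sit on the leg near the foot (side crop ~(165,235), scene crop ~(635,238)); the foot has swung about 0.65 rad, as planned. I'll continue along the arc.

{"name": "send_rows", "arguments": {
  "targets": [
    [1,-0.004,-0.001,0.0015,0,0,0],
    [1,-0.004,-0.0015,0.0014,0,0,0],
    [1,-0.004,-0.002,0.0014,0,0,0],
    [1,-0.004,-0.0022,0.0013,0,0,0],
    [1,-0.0035,-0.0026,0.0012,0,0,0],
    [1,-0.0035,-0.003,0.0012,0,0,0],
    [1,-0.003,-0.003,0.0011,0,0,0],
    [1,-0.003,-0.0032,0.001,0,0,0],
    [1,-0.003,-0.0035,0.001,0,0,0],
    [1,-0.0025,-0.0035,0.001,0,0,0]
  ]
}}

```text
time_s: 12.35
eef_pos: [503.0, -213.0, 60.8]
ee_rot: [-0.025, 0.952, 0.08, 0.294]
force: [0.7, 0.4, 1.3]
grip_width: 0.002
grip_force: 0.0
```

```bash
python3 - <<'E'
from plan import *
print(cur,s["joints"].round(2),s["force"])
c=ctrl.capture("side");d=ctrl.capture("scene")
print(ctrl.landmark_of("stand_foot",c)[:2],ctrl.landmark_of("stand_foot",d)[:2])
im=np.hstack([cv2.resize(k["img"][a:a+120,b:b+120,::-1],(400,400),interpolation=cv2.INTER_CUBIC) for k,a,b in ((c,230,270),(d,140,310))])
cv2.imwrite("pics/c.png",im)
E
```

```text
[[ 0.81  0.17  0.56]
 [ 0.14 -0.99  0.09]
 [ 0.56 -0.   -0.83]]
[[-0.02 -1.   -0.01]
 [-0.35  0.02 -0.94]
 [ 0.94 -0.01 -0.35]]
[ 503.02308267 -213.00748586   60.76125049] [-0.85  0.44  1.99  0.99  0.61 -0.26] [0.70066281 0.38164057 1.31466681]
[{'point': [299.4, 289.4], 'score': 0.51}] [{'point': [380.0, 232.3], 'score': 0.42}, {'point': [348.7, 279.1], 'score': 0.36}]
```

View pics/c.png

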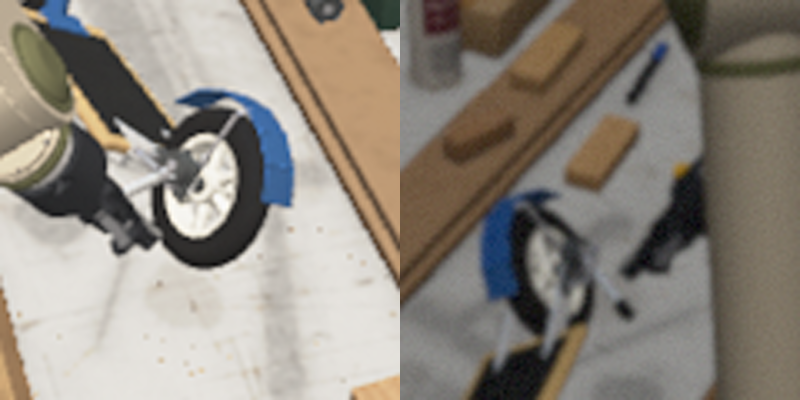

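The stand is down: the foot shows at side (299,289) and scene (380,232), matching its 2.1 rad stop, and the scooter hasn't moved. I'll retreat along the tool axis.

{"name": "send_rows", "arguments": {
  "targets": [
    [1,0,0.005,-0.01,0,0,0],
    [1,0,0.003,-0.03,0,0,0],
    [1,0,0,-0.045,0,0,0],
    [1,0,0,-0.05,0,0,0],
    [0.5,0,0,-0.05,0,0,0],
    [0,0.02,0,-0.05,0,-0.1,0],
    [-0.5,0.02,0,-0.05,0,-0.15,0],
    [-1,0.02,0,-0.03,0,-0.15,0],
    [-1,0,0,-0.02,0,-0.15,0],
    [-1,0,0,0,0,0,0]
  ]
}}

```text
time_s: 13.8
eef_pos: [388.9, -240.9, 375.4]
ee_rot: [-0.001, 0.996, 0.084, 0.026]
force: [0.6, 0.8, -1.0]
grip_width: 0.996
grip_force: 0.0
```

```bash
cat > plan2.py <<'E'
from h import *
def rot(q): return Ro.from_quat([q[1],q[2],q[3],q[0]]).as_matrix()
def grasp(p,inward,down=0): # tool R and grasp-pt position; inward = tool tilt about scooter x towards robot
    Rs,o=pose(p)
    y=-np.array([np.cos(.14),0,np.sin(.14)]); ax=np.array([-np.sin(.14),0,np.cos(.14)])
    b=p[3]-inward
    z=Ro.from_rotvec(-b*np.array([np.cos(.14),0,np.sin(.14)])).apply(-ax)
    T=np.stack([np.cross(y,z),y,z],1)
    return Rs@T, W(p,np.array([175,0,251])-down*ax)[0]
def delta(R0,c0,R1,c1):
    return (R0.T@(c1-c0)).round(1), Ro.from_matrix(R0.T@R1).as_rotvec().round(3)
E
python3 - <<'E'
from plan2 import *
p,obs=look2(("scene","side"),2.1,[497.4,25.6,1.758,.612],n=1)
s=ctrl.sense(); R0=rot(s["ee_rot"]); c0=np.array(s["eef_pos"])
print(c0,s["joints"].round(2),s["grip_width"])
R1,g=grasp(p,.2); print("R1",R1.round(2),g)
tcp=g+R1[:,2]*8   # open pads stand ~13 back of shut
for up in (120,0):
    c1=tcp-R1[:,2]*up; print(up,c1.round(),delta(R0,c0,R1,c1))
E
```

```text
scene deck 1 [-1.1  0.8]
scene head_tube 1 [3.2 0.7]
scene front_hub 1 [ 2.6 -0.9]
scene rear_hub 1 [-1.6 -1.7]
scene stand_pivot 1 [-0.7  0.1]
scene stand_foot 1 [-0.1  2.1]
side deck 1 [-0.4  2.6]
side head_tube 1 [2.2 0.8]
side front_hub 1 [ 2.4 -1.1]
side rear_hub 1 [-1.6 -1.4]
side stand_pivot 1 [-0.4  0.3]
side stand_foot 1 [-0.8 -2.2]
pose [496.984  21.453   1.763   0.613]
{'deck': [516.0, 25.0, 42.0], 'head_tube': [597.0, 219.0, 208.0], 'front_hub': [493.0, 224.0, 64.0], 'rear_hub': [570.0, -168.0, 64.0], 'stand_pivot': [537.0, -175.0, 103.0], 'stand_foot': [471.0, -158.0, 62.0]}
[ 388.08232487 -240.84398455  374.24611681] [-0.84  0.07  1.42  0.04  1.62  0.57] 1.0012274702246116
R1 [[ 0.97  0.11 -0.21]
 [ 0.13 -0.99  0.09]
 [-0.2  -0.11 -0.97]] [597.42639094 219.31564443 207.79336791]
120 [621. 209. 317.] (array([ 302. , -405. ,   72.7]), array([ 0.119, -0.251,  0.047]))
0 [596. 220. 200.] (array([ 272.6, -419.7,  188.1]), array([ 0.119, -0.251,  0.047]))
```

```bash
python3 - <<'E'
from plan2 import *
s=ctrl.sense(); R0=rot(s["ee_rot"]); c0=np.array(s["eef_pos"])
p=[497,23.5,1.755,.612]
R1,g=grasp(p,.2);print(g); tcp=g+R1[:,2]*24-R1[:,2]*110
print(R1.T@(tcp-c0),tcp,Ro.from_matrix(R0.T@R1).as_rotvec())
E
```

```text
[598.80071456 220.47860042 207.98465272]
[ 295.55981624 -415.25398953   72.34191108] [617.17593349 212.71644747 291.63930179] [ 0.11931777 -0.250642    0.05538899]
```

{"name": "send_rows", "arguments": {
  "targets": [
    [-1,0,0,0,0.06,-0.125,0.028],
    [-1,0,0,0,0.06,-0.125,0.028],
    [-1,0.03,-0.05,0,0,0,0],
    [-1,0.035,-0.05,0,0,0,0],
    [-1,0.035,-0.05,0,0,0,0],
    [-1,0.035,-0.05,0,0,0,0],
    [-1,0.035,-0.05,0,0,0,0],
    [-1,0.035,-0.05,0,0,0,0],
    [-1,0.035,-0.045,0.01,0,0,0],
    [-1,0.025,-0.035,0.02,0,0,0]
  ]
}}

```text
time_s: 15.75
eef_pos: [601.3, 172.3, 334.7]
ee_rot: [-0.052, 0.992, 0.057, -0.104]
force: [-0.1, -0.4, -0.0]
grip_width: 0.998
grip_force: 0.0
```

{"name": "send_rows", "arguments": {
  "targets": [
    [-1,0.02,-0.025,0.02,0,0,0],
    [-1,0.01,-0.01,0.02,0,0,0],
    [-1,0,0,0,0,0,0],
    [-1,0,0,0,0,0,0],
    [-1,0,0,0,0,0,0],
    [-1,0,0,0,0,0,0],
    [-1,0,0,0,0,0,0],
    [-1,0,0,0,0,0,0],
    [-1,0,0,0,0,0,0],
    [-1,0,0,0,0,0,0]
  ]
}}

```text
time_s: 17.0
eef_pos: [617.5, 212.1, 294.4]
ee_rot: [-0.052, 0.992, 0.057, -0.105]
force: [-0.5, -0.3, -0.3]
grip_width: 0.997
grip_force: 0.0
```

```bash
python3 - <<'E'
from plan2 import *
s=ctrl.sense(); R0=rot(s["ee_rot"]); c0=np.array(s["eef_pos"])
p=[497,23.5,1.755,.612]
R1,g=grasp(p,.2); tcp=g+R1[:,2]*24
print(c0,s["joints"].round(2),delta(R0,c0,R1,tcp))
c=ctrl.capture("wrist"); d=ctrl.capture("scene")
im=c["img"][:,:,::-1].copy()
ax=np.array([-np.sin(.14),0,np.cos(.14)])
for k in (35,0,-64): 
    u=proj(c,W(p,np.array([175,0,251])+k*ax))[0]; print(k,u); cv2.circle(im,tuple(int(v) for v in u),3,(255,0,255),1)
print(ctrl.landmark_of("head_tube",c)[:2],ctrl.landmark_of("head_tube",d)[:2],proj(d,g))
cv2.imwrite("pics/d.png",im)
E
```

```text
[617.51335576 212.14871469 294.41714307] [0.11 0.72 0.73 0.12 1.9  1.59] (array([  0.2,  -0.2, 112.8]), array([-0.001, -0.001, -0.   ]))
35 [319.83671096 237.511534  ]
0 [319.82407759 245.56738645]
-64 [319.80841512 255.5459048 ]
[{'point': [319.3, 246.1], 'score': 0.86}] [{'point': [340.4, 267.0], 'score': 0.61}, {'point': [277.8, 259.7], 'score': 0.56}] [[279.87039415 256.64684755]]
```

View pics/d.png

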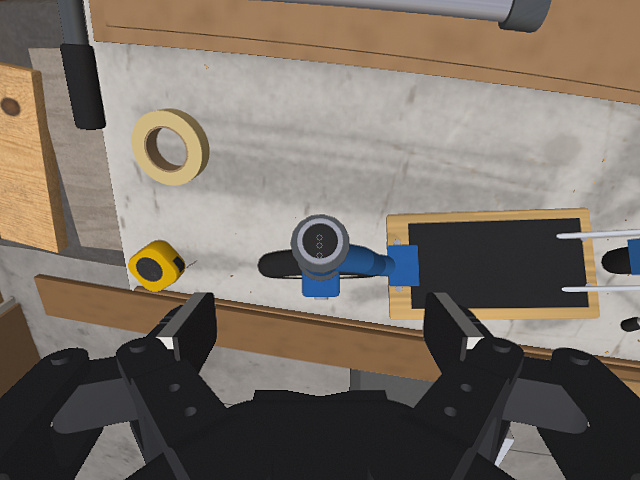

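The bright stub shows at (320,240), right on my projected axis and centred between the open fingers. I'll descend and then grip.

{"name": "send_rows", "arguments": {
  "targets": [
    [-1,0,0,0.015,0,0,0],
    [-1,0,0,0.02,0,0,0],
    [-1,0,0,0.02,0,0,0],
    [-1,0,0,0.018,0,0,0],
    [-1,0,0,0.014,0,0,0],
    [-1,0,0,0.01,0,0,0],
    [-1,0,0,0.008,0,0,0],
    [-1,0,0,0.007,0,0,0],
    [-1,0,0,0,0,0,0],
    [-1,0,0,0,0,0,0]
  ]
}}

```text
time_s: 18.45
eef_pos: [593.8, 222.3, 185.9]
ee_rot: [-0.052, 0.992, 0.057, -0.104]
force: [0.4, 0.4, 0.3]
grip_width: 1.0
grip_force: 0.0
```

{"name": "send_rows", "arguments": {
  "targets": [
    [-0.5,0,0,0,0,0,0],
    [-0.1,0,0,0,0,0,0],
    [0.1,0,0,0,0,0,0],
    [0.3,0,0,0,0,0,0],
    [0.5,0,0,0,0,0,0],
    [1,0,0,0,0,0,0],
    [1,0,0,0,0,0,0],
    [1,0,0,0,0,0,0],
    [1,0,0,0,0,0,0],
    [1,0,0,0,0,0,0]
  ],
  "squeeze": 40
}}

```text
time_s: 19.7
eef_pos: [593.7, 222.2, 185.6]
ee_rot: [-0.052, 0.992, 0.057, -0.104]
force: [1.5, -1.5, 1.9]
grip_width: 0.39
grip_force: 31.7
```

```bash
python3 - <<'E'
from plan2 import *
s=ctrl.sense(); R0=rot(s["ee_rot"]); c0=np.array(s["eef_pos"])
print(c0,s["joints"].round(2),s["force"],s["wrist_torque"],s["grip_width"]*85,s["grip_force"])
p0=np.array([497,23.5,1.755,.612])
def tool(r):
    # rigid motion of the scooter with the tool, rod centre rolling to its left
    u=np.array([-np.sin(p0[2]),np.cos(p0[2])])
    p=p0.copy(); p[:2]+=14*(p0[3]-r)*u; p[3]=r
    Ra,oa=pose(p0);Rb,ob=pose(p)
    return Rb@Ra.T@R0, Rb@Ra.T@(c0-oa)+ob
a=tool(p0[3])
for r in np.linspace(p0[3],0,13)[1:]:
    b=tool(r); d=delta(a[0],a[1],*b); print(round(r,3),b[1].round(),*d); a=b
E
```

```text
[593.74959331 222.22321802 185.60811874] [0.13 0.7  1.04 0.12 1.61 1.57] [ 1.52210586 -1.47812433  1.86632895] [-0.75196152 -0.48173311  0.27118053] 33.14272673150835 31.664672903716564
0.561 [584. 220. 192.] [-10.7   0.   -4.5] [ 0.003  0.05  -0.007]
0.51 [574. 219. 198.] [-10.7   0.   -4.5] [ 0.003  0.05  -0.007]
0.459 [564. 217. 204.] [-10.7   0.   -4.5] [ 0.003  0.05  -0.007]
0.408 [554. 215. 209.] [-10.7   0.   -4.6] [ 0.003  0.05  -0.007]
0.357 [544. 213. 213.] [-10.7   0.   -4.6] [ 0.003  0.05  -0.007]
0.306 [533. 211. 217.] [-10.7   0.   -4.6] [ 0.003  0.05  -0.007]
0.255 [522. 209. 221.] [-10.7   0.   -4.7] [ 0.003  0.05  -0.007]
0.204 [511. 207. 224.] [-10.7   0.   -4.7] [ 0.003  0.05  -0.007]
0.153 [499. 205. 226.] [-10.7  -0.   -4.7] [ 0.003  0.05  -0.007]
0.102 [488. 203. 228.] [-10.7  -0.   -4.8] [ 0.003  0.05  -0.007]
0.051 [476. 200. 229.] [-10.7  -0.   -4.8] [ 0.003  0.05  -0.007]
0.0 [465. 198. 230.] [-10.7  -0.   -4.8] [ 0.003  0.05  -0.007]
```

{"name": "send_rows", "arguments": {
  "targets": [
    [1,-0.0053,0,-0.0022,0.0015,0.0255,-0.0035],
    [1,-0.0053,0,-0.0022,0.0015,0.0255,-0.0035],
    [1,-0.0053,0,-0.0022,0.0015,0.0255,-0.0035],
    [1,-0.0053,0,-0.0022,0.0015,0.0255,-0.0035],
    [1,-0.0053,0,-0.0023,0.0015,0.0255,-0.0035],
    [1,-0.0053,0,-0.0023,0.0015,0.0255,-0.0035],
    [1,-0.0053,0,-0.0023,0.0015,0.0255,-0.0035],
    [1,-0.0053,0,-0.0023,0.0015,0.0255,-0.0035],
    [1,-0.0053,0,-0.0023,0.0015,0.0255,-0.0035],
    [1,-0.0053,0,-0.0023,0.0015,0.0255,-0.0035]
  ]
}}

```text
time_s: 20.95
eef_pos: [543.4, 213.0, 212.7]
ee_rot: [-0.068, 0.995, 0.066, 0.024]
force: [2.0, 1.1, 5.3]
grip_width: 0.389
grip_force: 31.6
```

{"name": "send_rows", "arguments": {
  "targets": [
    [1,-0.0053,0,-0.0023,0.0015,0.0255,-0.0035],
    [1,-0.0053,0,-0.0023,0.0015,0.0255,-0.0035],
    [1,-0.0053,0,-0.0023,0.0015,0.0255,-0.0035],
    [1,-0.0053,0,-0.0023,0.0015,0.0255,-0.0035],
    [1,-0.0053,0,-0.0023,0.0015,0.0255,-0.0035],
    [1,-0.0053,0,-0.0024,0.0015,0.0255,-0.0035],
    [1,-0.0053,0,-0.0024,0.0015,0.0255,-0.0035],
    [1,-0.0053,0,-0.0024,0.0015,0.0255,-0.0035],
    [1,0,0,0,0,0,0],
    [1,0,0,0,0,0,0]
  ]
}}

```text
time_s: 22.2
eef_pos: [499.8, 204.6, 225.3]
ee_rot: [-0.08, 0.986, 0.073, 0.126]
force: [0.5, 0.3, 7.5]
grip_width: 0.389
grip_force: 31.7
```

```bash
python3 - <<'E'
from plan2 import *
s=ctrl.sense(); print(s["eef_pos"],s["joints"].round(2),s["force"],s["wrist_torque"],s["grip_force"])
p,o=look2(("scene","side"),2.1,[488,18.5,1.755,.153],n=1,rollsig=.3)
E
```

```text
[499.80281712 204.64551776 225.34785502] [0.1  0.2  1.69 0.18 1.   1.44] [0.53856182 0.34580183 7.45948458] [-0.24007497  0.19859134 -0.17277762] 31.701562497764826
scene deck 1 [-0.1  0.6]
scene head_tube 1 [-0.2  2.3]
scene front_hub 1 [1.1 0.3]
scene rear_hub 1 [-1.5 -4. ]
scene stand_pivot 1 [-0.1 -2.7]
scene stand_foot 1 [1.2 2.8]
side deck 1 [-1.4  2.2]
side front_hub 1 [ 2.7 -1.1]
side rear_hub 1 [ 0.3 -1.5]
side stand_pivot 1 [-2.8  1. ]
side stand_foot 1 [-0.4  0.4]
pose [4.88996e+02 2.36420e+01 1.75500e+00 1.59000e-01]
{'deck': [494.0, 25.0, 48.0], 'head_tube': [494.0, 203.0, 248.0], 'front_hub': [462.0, 222.0, 74.0], 'rear_hub': [535.0, -171.0, 74.0], 'stand_pivot': [489.0, -180.0, 95.0], 'stand_foot': [446.0, -159.0, 31.0]}
```

{"name": "send_rows", "arguments": {
  "targets": [
    [1,-0.0053,0,-0.0024,0.0015,0.0255,-0.0035],
    [1,-0.0053,0,-0.0024,0.0015,0.0255,-0.0035],
    [1,-0.0053,0,-0.0024,0.0015,0.0255,-0.0035],
    [1,-0.0053,0,-0.0024,0.0015,0.0255,-0.0035],
    [1,-0.0053,0,-0.0024,0.0015,0.0255,-0.0035],
    [1,-0.0053,0,-0.0024,0.0015,0.0255,-0.0035],
    [1,0,0,0,0,0,0],
    [1,0,0,0,0,0,0],
    [1,0,0,0,0,0,0],
    [1,0,0,0,0,0,0]
  ]
}}

```text
time_s: 24.15
eef_pos: [466.0, 198.1, 229.1]
ee_rot: [-0.088, 0.972, 0.078, 0.202]
force: [-1.6, -1.1, 11.7]
grip_width: 0.389
grip_force: 31.8
```

```bash
python3 - <<'E'
from plan2 import *
s=ctrl.sense(); R=rot(s["ee_rot"]); print(s["eef_pos"],s["eef_pos"]-19*R[:,2],s["force"],s["wrist_torque"],s["grip_force"],s["dq"].round(4))
p,o=look2(("scene","side"),2.1,[486,21,1.755,0],n=2,rollsig=.5)
c,d=o[-1][0],o[0][0]
cv2.imwrite("pics/e.png",np.hstack([cv2.resize(k["img"][a:a+200,b:b+200,::-1],(400,400),interpolation=cv2.INTER_CUBIC) for k,a,b in ((c,130,210),(d,140,220))]))
E
```

```text
[466.02811982 198.10159549 229.0974819 ] [458.83104673 194.23761724 246.25183444] [-1.57202995 -1.10465046 11.66934137] [-0.2719724   0.19197249 -0.11815439] 31.79418794810772 [-0.0023  0.0004 -0.0003  0.0012 -0.0013 -0.0008]
scene deck 2 [0.5 1.3]
scene head_tube 2 [ 1.4 -0.6]
scene front_hub 2 [1.6 0.9]
scene rear_hub 2 [-0.7 -2.5]
scene stand_pivot 2 [-0.   1.6]
scene stand_foot 2 [-2.4  2.4]
side deck 2 [-1.1  0.3]
side head_tube 2 [2.  0.4]
side front_hub 2 [ 1.4 -1.6]
side rear_hub 2 [ 1.  -0.2]
side stand_pivot 2 [-0.2  1.7]
side stand_foot 2 [0.8 0.2]
pose [ 4.92497e+02  2.02590e+01  1.75400e+00 -1.10000e-02]
{'deck': [492.0, 20.0, 48.0], 'head_tube': [458.0, 192.0, 251.0], 'front_hub': [455.0, 217.0, 75.0], 'rear_hub': [528.0, -177.0, 75.0], 'stand_pivot': [479.0, -186.0, 87.0], 'stand_foot': [448.0, -162.0, 18.0]}
```

View pics/e.png

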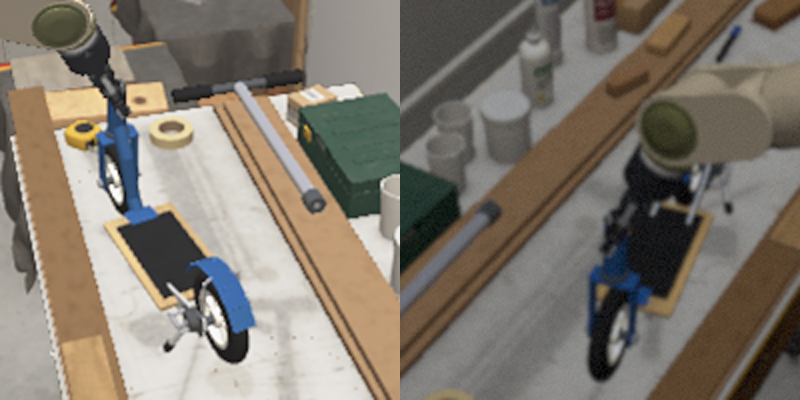

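The scooter stands upright (fitted roll about -0.01 rad). Both hubs are at 75 mm by the fit, and the foot hangs clear at side crop (168,347). The bystanders in view (tape measure, masking tape) haven't moved. Handing in.

```bash
python3 -c "
from rig import ctrl
print(ctrl.finish_job())"
```

```text
the job is handed in; nothing more can be done
None
```

I handed the job in with the side stand down at its stop and the scooter held upright by the head tube. The camera fit put the lean at about 0.01 rad, both wheels on the bench and the foot's centre about 18 mm up; the hand-in gave no verdict.

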